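# Switch off the pantry lamp and free its battery slide

### The arm

A 6-joint arm with a two-finger parallel gripper is mounted at the origin on the work surface. World frame = base frame: x ahead of the robot, y to its left, z up, the work surface at z = 0. Lengths are in mm, angles in rad, forces in N, time in s.
With the tool pointing down it reaches from about 400 to 925 mm from the base axis. Payload 12.5 kg.
Tool frame: the origin (TCP) lies midway between the tips of the shut fingers; the grasp point (between the pads) lies 19 mm behind it (env.pinch_z is the z of the grasp point in the tool frame, in mm); z points along the fingers, y is the line along which they close (so a half turn about z gives the same grasp; the last joint's range is limited). The gripper opens to 95 mm and grips with 3 to 60 N. Pads are 20 mm wide; open, the fingers measure 119 mm over their backs; the gripper's body (75 mm by 180 mm) begins 59 mm behind the grasp point.
Start: joints at [1.187, 0.491, 1.559, -0, 1.092, -0.106], TCP at [171.383, 601.061, 214.661] pointing down, gripper open.
Joint ranges: [-3.1, 3.1], [-0.84, 2.19], [0.05, 2.79], [-1.13, 4.28], [0.06, 2.93], [-2.69, 2.69]. Speed limits (rad/s): [2.22, 2.22, 2.79, 3.14, 3.14, 3.14].

### API

Orientations are given as [roll, pitch, yaw] about the fixed x, y, z axes, in that order (R = Rz(yaw) Ry(pitch) Rx(roll)).
In Python, from cell import env, eyes gives the robot as it stands.
- The arm moves only by the shell command python3 -m inch 'ROWS'. ROWS is JSON, a list of rows, each a list of 3 entries, a list of its own where there are three numbers: the shift along the tool's x, y, z in units of 60 mm (1.0 is 60 mm), then the turn about the tool's z in units of 5 degrees (1.0 is 5 degrees), then the closure, from -1 (fully open) to 1 (shut). In form: [[[tx, ty, tz], turn, claw], ...]. A call has exactly 10 rows; each row shifts and turns the commanded pose from where the row before left it, along the tool's axes as they then stand; what a row does not reach is not made up. A row lasts 1/8 s, in which the tool goes at most 62.5 mm and 10.7 degrees, less where a joint would pass 70% of its speed; a pose out of reach is approached as far as the arm can. A call is refused whole if a number of a shift passes 1 or a number of a turn 1, either way. A call with a gripper value outside its range is refused whole. The fingers move at their own pace and stop on an object; the grip force is fixed at half the most. Time passes only in rows, so rows that do not move let the fingers close, or fill a call up. It gives the time, the measured TCP pose, the force, the opening and the grip force at its end, in the units of the state.
- env.state(): the state, without advancing time (a new reading comes with each control period).
- eyes.read_camera(name): name is "scene" or "top" or "wrist"; returns a dict with "pixels" (384x512x3 uint8, red, green, blue), "fx", "fy", "cx", "cy" (pixels), "extrinsics" (4x4, takes a point from world to camera coordinates). Camera axes: x right, y down, z forward; pixel columns grow to the right and rows downward; lengths in mm; the calibration is good to about 2 mm. A picture is of the moment at which its call begins. There is no depth.
- env.job_done(): hands the job in; it is judged then, once.
Trained networks look in a picture, given as the dict that the camera call returned (one of the last four; its "shot" number tells which), for a name from the list of things; names that differ only in an ending like _2 or _b are one class to them, and where a whole thing is asked for, a point or a joint stands for the part that bears it (a point fixed in the world has none). Each returns a list of dicts, best first, with "score" (0 to 1); they miss things now and then, are a little off and sometimes report something else, mostly with a low value. They report only what shows in the picture. A call takes as long as a camera call. They do not tell look-alikes from the thing itself.
- eyes.boxes_of(name, picture): "centre" ([row, column] in pixels, amid what is visible of it).
- eyes.cut_out(name, picture): "mask" (384x512 bool, what is visible of it) and "centre" ([row, column] in pixels, amid what is visible of it).
- eyes.spot_point(name, picture): "centre" ([row, column] in pixels: a listed point, or the origin of a listed thing).
The state is a dict: "t": time; "joints": joint angles; "qvel": joint speeds; "tau": joint torques, N m; "eef_pos": TCP position; "tcp_rot": TCP orientation; "ft_force": force on the tool from outside, world axes, zero at the start; "moment": the same for the moment, N m; "opening": opening from 0.0 (shut) to 1.0 (fully open); "grip_force": force on a finger pad.
Only numpy, scipy, OpenCV 4.12 (cv2) and the standard library are available. Lean on these libraries where they do the work, as an engineer would, in place of code of your own. Each camera call takes 0.05 s, during which the arm holds its last target. There are 200 camera calls.

### The job

The battery of the under-cabinet lamp needs charging. Switch the lamp off at its dial (pull it up, turn it clockwise to its stop, push it back in); then take the release pin from its wooden stand, find by feel which of the three wells in the grey battery slide hides the sprung release, and keep that release pressed with the pin while pushing the slide all the way out of the lamp's end. Finally put the pin back upright in its stand, collar down on the wood, and leave everything else on the counter where it is.

Things in the scene. Friction and masses are not known exactly. Their poses are not given: they have to be found in the camera images.
- lamp: White under-cabinet lamp bar, fixed flat on the counter, 300 long x 110 wide x 52 high (mm). Origin: on its underside, 130 mm from its +x end and 170 mm from its -x end; x along its length, z up. On top, from -x to +x: a grey switch dial 135 mm towards -x of the origin, the clear lens, and at the +x end a grey battery slide between two 11 mm side rails, its top level with them at z = 52 mm.
- dial_grip (a point): On the upright axis of the switch dial, at the height to grip it, 25 mm above the lamp's top. The dial is a disc 46 mm across with an upright bar grip 42 mm long (along this point's x), 14 mm thick (along its y), from 4 to 34 mm above the lamp's top; it turns and lifts with the dial.
- dial (a joint): Angle of the switch dial in rad: 0 on (bar along the lamp's length), 1.05 off, at its stop, 60 degrees clockwise from above. Locked unless the dial is pulled up by more than about 8 mm; it can be pushed back in only within about 0.17 rad of 0 or of 1.05. Turns with little friction.
- dial_lift (a joint): How far the dial is pulled up, in m: 0 pushed in, 0.010 fully up. Moving it takes about 2 N and it stays where it is left.
- slide_top (a point): Centre of the top face of the grey battery slide (110 x 86 mm, 24 mm thick), axes as the lamp's: the slide travels along +x, out of the lamp's end. It starts 73 mm along +x from the lamp's origin. Across its top, 28 mm towards -x of this point, is a row of three identical round wells; three low ribs run across its +x half.
- slide (a joint): Travel of the battery slide in m: 0 fully in (latched, with 1 mm of play), 0.070 fully out at its stop. It rubs with about 3 N.
- well_left (a point): Centre of the mouth, level with the slide's top, of the well at y = +26 mm; moves with the slide. 16 mm bore straight down, black disc with its top 12 mm below the mouth. All three wells look alike; only one disc, a different one each time and not to be told by looking, is the sprung release: it starts to give at 2 N and bottoms 8 mm deeper at 6 N. The other two discs are solid.
- well_mid (a point): Centre of the mouth, level with the slide's top, of the well at y = 0 mm; moves with the slide. 16 mm bore straight down, black disc with its top 12 mm below the mouth. The slide is unlatched only while the sprung disc is at least 5 mm down; the catch drops in again at about 20 and 40 mm of travel, so keep the disc down until the slide is past 56 mm.
- well_right (a point): Centre of the mouth, level with the slide's top, of the well at y = -26 mm; moves with the slide. 16 mm bore straight down, black disc with its top 12 mm below the mouth. A fingertip does not fit into a well, the pin does.
- pin: Release pin tool, upright in its stand, 106 mm tall, 70 g. Origin: the tip of the steel pin, z up along the tool. Pin 8 mm thick from z = 0 to 45 mm; round collar 30 mm across from z = 45 to 51; dark wooden handle from z = 51 to 106 mm, 24 mm wide along its x and 16 mm thick along its y (grasp across y).
- pin_grip (a point): On the tool's axis at z = 80 mm: the height to grip the handle.
- pin_collar (a point): On the tool's axis at the underside of the collar, z = 45 mm; when the tool is put away the collar rests on the stand's top.
- stand_mouth (a point): Centre of the mouth of the stand's hole, at the top of the fixed light wooden block 64 x 64 x 56 mm. The hole is 16 mm across, 50 mm deep, with a 3 mm chamfer.
- tin: Bystander, to be left where it is: low steel food tin, 60 mm across, 55 mm tall. Origin: centre of its underside.
- mug: Bystander, to be left where it is: white mug, 80 mm across, 90 mm tall. Origin: centre of its underside.
- oil: Bystander, to be left where it is: green oil bottle, 64 mm across, 200 mm tall. Origin: centre of its underside.
- bowl: Bystander, to be left where it is: blue bowl, 100 mm across, 50 mm tall. Origin: centre of its underside.
- mill: Bystander, to be left where it is: dark wooden pepper mill, 52 mm across, 135 mm tall. Origin: centre of its underside.
- spoon: Bystander, to be left where it is: wooden spoon lying on the counter. Origin: middle of its length.
- jar: Bystander, to be left where it is: glass jar, 70 mm across, 100 mm tall. Origin: centre of its underside.
Things that resemble listed ones, but are neither listed nor needed, are in the scene too. What is shaped like the pin but orange or pink is not meant. Of the things shaped like the part that bears stand_mouth, the wooden one is meant.

How it is judged (in metres and radians):
On the way, in this order (a step that is already met when the one before it is completed fails the run):
1. the dial is turned off (past 0.87 rad) and pushed back in (within 2.5 mm) (value of joint dial above 0.87 rad and value of joint dial_lift below 0.0025 m), for 0.1 s.
2. the pin is lifted out of its stand (z of pin in the frame of stand_mouth above 0.01 m), for 0.1 s.
3. the pin's tip holds the sprung release down (at least 4.5 mm) in its well, the slide still in (((horizontal distance between pin and well_left below 0.009 m and z of pin in the frame of slide_top below -0.0165 m) or (horizontal distance between pin and well_mid below 0.009 m and z of pin in the frame of slide_top below -0.0165 m) or (horizontal distance between pin and well_right below 0.009 m and z of pin in the frame of slide_top below -0.0165 m)) and value of joint slide below 0.03 m), for 0.1 s.
4. the slide is pushed out past 58 mm with the pin's tip still in a well (value of joint slide above 0.058 m and ((horizontal distance between pin and well_left below 0.012 m and z of pin in the frame of slide_top below 0 m) or (horizontal distance between pin and well_mid below 0.012 m and z of pin in the frame of slide_top below 0 m) or (horizontal distance between pin and well_right below 0.012 m and z of pin in the frame of slide_top below 0 m))), for 0.05 s.
At the end, for the whole second after the job is handed in: The dial is off (past 0.87 rad) and pushed in (within 2.5 mm); the slide is out by more than 58 of its 70 mm; the pin is at rest upright (within 7 degrees) in its stand, its collar within 4 mm of the wood and 8 mm of the hole's centre (all of step 1 and value of joint slide above 0.058 m and horizontal distance between pin_collar and stand_mouth below 0.008 m and z of pin_collar in the frame of stand_mouth below 0.004 m and angle between pin's own z axis and vertical below 0.12 rad and linear speed of pin below 0.02 m/s); the robot touches nothing.
It fails at once if one of the bystanders is moved by more than 30 mm (distance of any of tin, mug, oil, bowl, mill, spoon, jar from where it was at the start of the episode above 0.03 m).
It also fails if it takes over 72 s, if anything falls off the work surface, if the arm or the gripper's body presses on something with over 40 N, if the wrist force passes 120 N, or if a joint passes its speed limit or range.

## Working session

There is one attempt and no reset: what is moved stays moved. The work goes in short steps, Python scripts to look and compute and a shell command to move; the robot and the scene stay as the last step left them, time stands still between calls to the robot, and variables do not carry over. Pictures are saved under pics/ and viewed, at most 10 in all, crops included, and the job is handed in when it is done.

```bash
ls; mkdir -p pics; cat > h.py <<'E'
import numpy as np, cv2
from cell import env, eyes
def ray(p,rc):
    E=np.array(p["extrinsics"]);R=E[:3,:3];t=E[:3,3]
    d=R.T@np.array([(rc[1]-p["cx"])/p["fx"],(rc[0]-p["cy"])/p["fy"],1]);return -R.T@t,d
def at(p,rc,z):
    o,d=ray(p,rc);return (o+d*(z-o[2])/d[2]).round(1)
def tri(a,ra,b,rb):
    o1,d1=ray(a,ra);o2,d2=ray(b,rb)
    s=np.linalg.lstsq(np.c_[d1,-d2],o2-o1,rcond=None)[0]
    x,y=o1+s[0]*d1,o2+s[1]*d2
    return ((x+y)/2).round(1),round(float(np.linalg.norm(x-y)),1)
def proj(p,X):
    E=np.array(p["extrinsics"]);c=E[:3,:3]@np.array(X)+E[:3,3]
    return [round(p["fy"]*c[1]/c[2]+p["cy"],1),round(p["fx"]*c[0]/c[2]+p["cx"],1)]
def save(p,n,crop=None,k=1):
    im=p["pixels"][...,::-1]
    if crop: im=im[crop[0]:crop[1],crop[2]:crop[3]]
    cv2.imwrite("pics/"+n,cv2.resize(im,None,fx=k,fy=k,interpolation=cv2.INTER_CUBIC))
E
python3 - <<'E'
from h import *
s=eyes.read_camera("scene");t=eyes.read_camera("top")
im=np.vstack([s["pixels"],t["pixels"]])[...,::-1]
cv2.imwrite("pics/a.png",cv2.resize(im,None,fx=.78,fy=.78) if 0 else np.hstack([cv2.resize(s["pixels"],(400,300)),cv2.resize(t["pixels"],(400,300))])[...,::-1])
save(t,"top.png",None,1.5)
Z=dict(dial_grip=77,slide_top=52,well_left=52,well_mid=52,well_right=52,lamp=0,pin_grip=86,pin_collar=56,stand_mouth=56)
for n,z in Z.items():
    print(n)
    for nm,p in(("s",s),("t",t)):
        for r in eyes.spot_point(n,p)[:4]: print("  ",nm,round(r["score"],2),np.round(r["centre"],1),at(p,r["centre"],z))
print(env.state()["tcp_rot"],env.pinch_z)
E
```

```text
pics
dial_grip
   s 0.53 [155.5 198.9] [ 552.6 -268.5   77. ]
   t 0.5 [196.2 328. ] [ 558.4 -266.9   77. ]
slide_top
   s 0.69 [183.7 243.2] [559.6 -62.   52. ]
   t 0.76 [195.4 267.3] [563.  -62.3  52. ]
well_left
   s 0.81 [180.9 241.1] [551.8 -77.5  52. ]
   s 0.35 [157. 201.] [ 527.8 -285.5   52. ]
   t 0.78 [199.1 278.8] [ 550.2 -102.    52. ]
   t 0.73 [184. 275.] [602.8 -89.2  52. ]
well_mid
   s 0.69 [181.  238.4] [557.7 -84.1  52. ]
   t 0.82 [190.8 275.3] [579.1 -90.1  52. ]
well_right
   s 0.75 [186.9 228.7] [602.2 -87.4  52. ]
   t 0.69 [186.1 275.9] [595.5 -92.2  52. ]
lamp
   s 0.79 [193.1 225.8] [ 582.9 -120.3    0. ]
   t 0.74 [192.4 285.1] [ 578.6 -129.2    0. ]
pin_grip
   s 0.63 [218.8 407. ] [440.5 434.2  86. ]
   s 0.62 [203.  321.4] [527.5 210.3  86. ]
   s 0.6 [184.2 362.5] [367.1 261.8  86. ]
   s 0.52 [192.4 354.1] [421.6 261.2  86. ]
   t 0.66 [138.1 197.5] [756.5 177.6  86. ]
   t 0.62 [209.1 187.7] [513.4 206.9  86. ]
   t 0.56 [232.6 172.8] [434.9 255.3  86. ]
   t 0.53 [262.5 170.3] [336.5 261.4  86. ]
pin_collar
   s 0.64 [189.4 362.7] [351.7 259.8  56. ]
   s 0.58 [213.6 325.7] [528.6 228.9  56. ]
   s 0.48 [200.2 352. ] [423.  259.4  56. ]
   t 0.66 [206.3 188.2] [524.6 210.1  56. ]
   t 0.58 [234. 171.] [429.9 267.2  56. ]
   t 0.52 [260.  175.6] [342.3 249.6  56. ]
   t 0.49 [191.5 285.7] [ 576.3 -125.7   56. ]
stand_mouth
   s 0.64 [203.5 350.8] [439.9 264.2  56. ]
   s 0.57 [233.  363.6] [536.1 354.5  56. ]
   s 0.49 [161.4 159.6] [ 643.1 -374.3   56. ]
   t 0.68 [203.5 145.6] [534.  356.9  56. ]
   t 0.55 [234.3 177.2] [428.9 246.   56. ]
[ 3.14150491e+00 -2.20538980e-05  2.86381135e+00] -18.8
```

View pics/top.png

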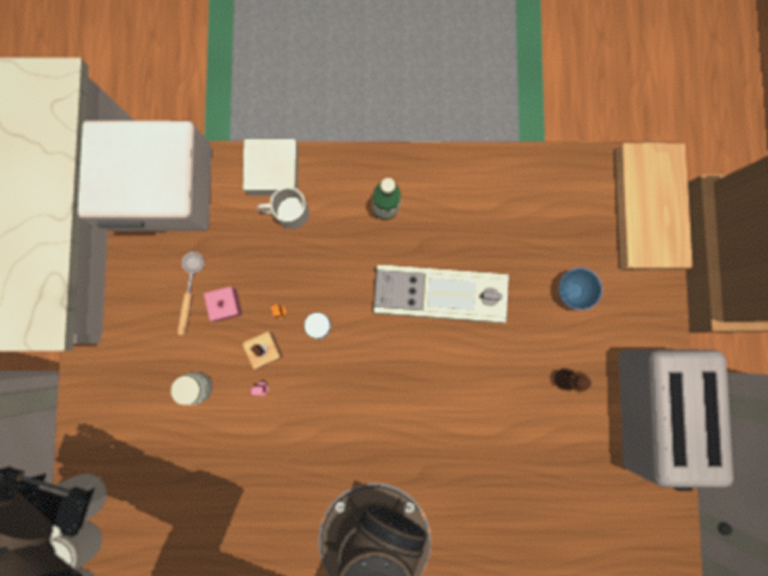

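```bash
python3 - <<'E'
from h import *
s=eyes.read_camera("scene")
a=s["pixels"][130:290,140:440]
cv2.imwrite("pics/s.png",cv2.resize(a,(790,421),interpolation=cv2.INTER_CUBIC)[...,::-1])
E
```

```text
(no output)
```

View pics/s.png

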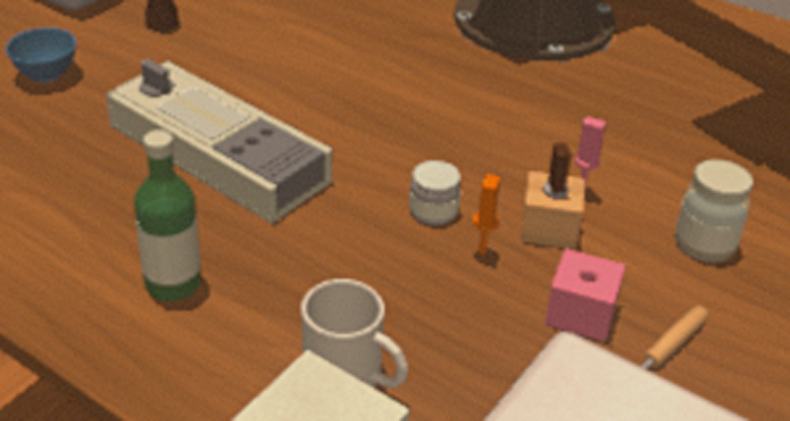

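The top view (1.5x) shows the lamp at rows 265-322, cols 375-508, with the dial at (296,490) and the slide and wells at (290,405). There are three pin-shaped things: dark at (350,259), orange at (310,278) and pink at (388,260). The dark one in the light wooden block fits the description. The pink block at (303,221) is a decoy stand. The enlarged scene crop confirms this: dark handle at (165,560), wooden block at (210,555).

I'll move over the lamp first.

```bash
python3 -m inch '[[[-1,-0.27,0],0,-1],[[-1,-0.27,0],0,-1],[[-1,-0.27,0],0,-1],[[-1,-0.27,0],0,-1],[[-1,-0.27,0],0,-1],[[-1,-0.27,0],0,-1],[[-0.36,-0.94,0],0,-1],[[-0.36,-0.94,0],0,-1],[[-0.36,-0.94,0],0,-1],[[-0.36,-0.94,0],0,-1]]'; python3 -m inch '[[[-0.36,-0.94,0],0,-1],[[-0.36,-0.94,0],0,-1],[[-0.36,-0.94,0],0,-1],[[-0.36,-0.94,0],0,-1],[[-0.36,-0.94,0],0,-1],[[-0.36,-0.94,0],0,-1],[[0,0,0],1,-1],[[0,0,0],1,-1],[[0,0,0],1,-1],[[0,0,0],1,-1]]'; python3 -m inch '[[[0,0,0],1,-1],[[0,0,0],1,-1],[[0,0,0],1,-1],[[0,0,0],1,-1],[[0,0,0],1,-1],[[0,0,0],1,-1],[[0,0,0],1,-1],[[0,0,0],1,-1],[[0,0,0],1,-1],[[0,0,0],1,-1]]'
python3 - <<'E'
from h import *
w=eyes.read_camera("wrist");save(w,"w1.png",None,1.2)
Z=dict(dial_grip=77,slide_top=52,well_left=52,well_mid=52,well_right=52)
for n,z in Z.items():
    for r in eyes.spot_point(n,w)[:3]: print(n,round(r["score"],2),np.round(r["centre"],1),at(w,r["centre"],z))
print(env.state()["eef_pos"],env.state()["tcp_rot"],env.state()["joints"])
E
```

```text
t: 2.3
eef_pos: [512.1, 166.4, 214.8]
tcp_rot: [3.141, 0.0, 2.864]
ft_force: [1.6, -0.4, 0.4]
opening: 1.001
grip_force: 0.0
t: 3.55
eef_pos: [544.0, -192.8, 214.6]
tcp_rot: [3.141, 0.0, 2.512]
ft_force: [-0.7, -0.3, -0.5]
opening: 0.998
grip_force: 0.0
t: 4.8
eef_pos: [544.0, -192.8, 214.6]
tcp_rot: [3.141, -0.0, 1.639]
ft_force: [-0.2, -1.3, 0.2]
opening: 0.997
grip_force: 0.0
dial_grip 0.66 [252.5 264. ] [ 559.1 -267.6   77. ]
slide_top 0.93 [ 33.6 295.8] [573.3 -55.5  52. ]
slide_top 0.2 [249.9 264.8] [ 561.4 -276.2   52. ]
well_left 0.86 [ 63.2 261.9] [543.7 -83.6  52. ]
well_mid 0.6 [ 64.1 293. ] [573.4 -82.4  52. ]
well_right 0.68 [ 66.9 316.2] [595.8 -83.3  52. ]
[ 543.97469902 -192.74774542  214.62622646] [ 3.14149662e+00 -8.41631073e-05  1.64356940e+00] [-4.55024983e-01  4.22802835e-01  1.67911896e+00  1.40421120e-04
  1.03963029e+00 -5.27869184e-01]
```

View pics/w1.png

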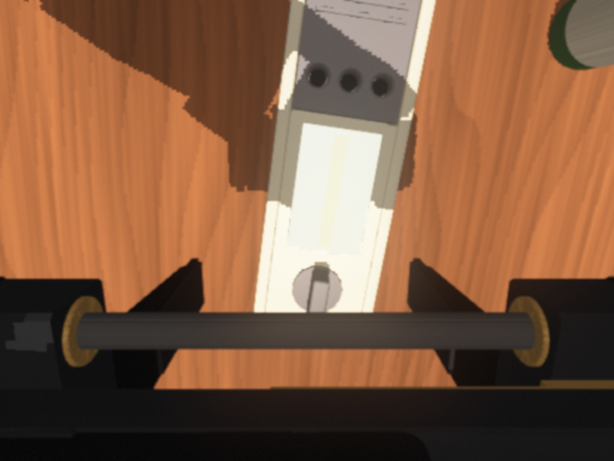

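The wrist view (1.2x) shows the wells at (col,row) (318,76), (349,81) and (381,86), and the dial disc centred near (317,287). Next I'll work out the lamp's pose from them.

```bash
python3 - <<'E'
from h import *
w=eyes.read_camera("wrist")
P=[at(w,(r/1.2,c/1.2),52)[:2] for c,r in ((318,76),(349,81),(381,86))]
d=at(w,(287/1.2,317/1.2),56)[:2]
print(P,d)
v=P[1]-d; print("axis",np.degrees(np.arctan2(v[1],v[0])),np.hypot(*v),"expect 180")
u=P[0]-P[2];print("row",np.degrees(np.arctan2(u[1],u[0]))-90,np.hypot(*u))
# edges: bright lamp side lines
for l in (((290,20),(255,305)),((435,5),(372,312))):
    a,b=[at(w,(r/1.2,c/1.2),52)[:2] for c,r in l];e=a-b;print(np.degrees(np.arctan2(e[1],e[0])),a,b)
g=cv2.cvtColor(w["pixels"],cv2.COLOR_RGB2GRAY)
t=eyes.read_camera("top")
for n in("dial_grip","lamp"):
  for r in eyes.cut_out("lamp",t)[:1]:
    m=r["mask"].astype(np.uint8);c=max(cv2.findContours(m,0,1)[0],key=cv2.contourArea);b=cv2.boxPoints(cv2.minAreaRect(c))
print([at(t,q[::-1],52) for q in b])
E
```

```text
[array([546.1, -83.5]), array([571.1, -85.4]), array([597. , -87.3])] [ 559.8 -261.8]
axis 86.33470023443476 176.7615625638108 expect 180
row 85.73043592784623 51.041649659861086
86.00908690157024 [521.3 -44.7] [ 504.5 -285.5]
85.9695601863203 [631.  -26.2] [ 612.8 -284.5]
[array([5.185e+02, 5.000e-01, 5.200e+01]), array([631.1,  -7.4,  52. ]), array([ 618.1, -190.6,   52. ]), array([ 505.8, -181.1,   52. ])]
```

```bash
python3 -m inch '[[[0,0,0],0.82,-1],[[0,0,0],0.82,-1],[[-0.585,0.17,0],0,-1],[[-0.585,0.17,0],0,-1],[[0,0,0.8],0,-1],[[0,0,0.8],0,-1],[[0,0,0.5],0,-1],[[0,0,0.44],0,-1],[[0,0,0],0,-1],[[0,0,0],0,-1]]'; python3 -m inch '[[[0,0,0],0,0.3],[[0,0,0],0,0.5],[[0,0,0],0,1],[[0,0,0],0,1],[[0,0,0],0,1],[[0,0,0],0,1],[[0,0,0],0,1],[[0,0,0],0,1],[[0,0,0],0,1],[[0,0,0],0,1]]'
```

```text
t: 6.55
eef_pos: [559.7, -264.5, 63.2]
tcp_rot: [3.141, 0.0, 1.499]
ft_force: [0.3, -0.7, 0.5]
opening: 0.998
grip_force: 0.0
t: 7.8
eef_pos: [559.3, -264.2, 62.2]
tcp_rot: [3.142, -0.0, 1.499]
ft_force: [0.6, -0.4, -0.1]
opening: 0.143
grip_force: 30.0
```

```bash
python3 -m inch '[[[0,0,-0.09],0,1],[[0,0,-0.085],0,1],[[0,0,0],0,1],[[0,0,0],0.5,1],[[0,0,0],1,1],[[0,0,0],1,1],[[0,0,0],1,1],[[0,0,0],1,1],[[0,0,0],1,1],[[0,0,0],1,1]]'; python3 -m inch '[[[0,0,0],1,1],[[0,0,0],1,1],[[0,0,0],1,1],[[0,0,0],1,1],[[0,0,0],1,1],[[0,0,0],0.4,1],[[0,0,0],0,1],[[0,0,0],0,1],[[0,0,0],0,1],[[0,0,0],0,1]]'
```

```text
t: 9.05
eef_pos: [559.7, -264.3, 72.4]
tcp_rot: [3.141, -0.0, 0.929]
ft_force: [5.1, -1.4, -11.0]
opening: 0.146
grip_force: 30.0
t: 10.3
eef_pos: [559.9, -264.6, 72.4]
tcp_rot: [3.14, -0.001, 0.46]
ft_force: [5.6, -3.2, -12.0]
opening: 0.142
grip_force: 30.0
```

```bash
python3 -m inch '[[[0,0,0.09],0,1],[[0,0,0.09],0,1],[[0,0,0.02],0,1],[[0,0,0],0,1],[[0,0,0],0,1],[[0,0,0],0,1],[[0,0,0],0,-1],[[0,0,0],0,-1],[[0,0,0],0,-1],[[0,0,0],0,-1]]'
python3 - <<'E'
from h import *
print(env.state()["eef_pos"],env.state()["ft_force"],env.state()["opening"])
E
```

```text
t: 11.55
eef_pos: [559.1, -264.1, 60.5]
tcp_rot: [-3.141, 0.0, 0.46]
ft_force: [-0.2, -0.4, 0.3]
opening: 0.511
grip_force: 0.0
[ 559.1383379  -264.12554757   60.49237753] [-0.15942079 -0.37813492  0.25905092] 0.5105967712527467
```

```bash
python3 -m inch '[[[0,0,-0.6],0,-1],[[0,0,-0.9],0,-1],[[0,0,-1],-1,-1],[[0,0,0],-1,-1],[[0,0,0],-1,-1],[[0,0,0],-1,-1],[[0,0,0],-1,-1],[[0,0,0],-1,-1],[[0,0,0],-1,-1],[[0,0,0],-1,-1]]'
python3 - <<'E'
from h import *
w=eyes.read_camera("wrist");save(w,"w2.png",None,1.2)
E
python3 -m inch '[[[0,0,0],-1,-1],[[0,0,0],-1,-1],[[0,0,0],-1,-1],[[0,0,0],-1,-1],[[0,0,0],-0.73,-1],[[0.98,-0.3,0],0,-1],[[0.98,-0.3,0],0,-1],[[0.98,-0.3,0],0,-1],[[0.98,-0.3,0],0,-1],[[0.98,-0.3,0],0,-1]]'; python3 -m inch '[[[0.98,-0.3,0],0,-1],[[0.98,-0.3,0],0,-1],[[0,0,0],0,-1],[[0,0,0],0,-1],[[0,0,0],0,-1],[[0,0,0],0,-1],[[0,0,0],0,-1],[[0,0,0],0,-1],[[0,0,0],0,-1],[[0,0,0],0,-1]]'
python3 - <<'E'
from h import *
w=eyes.read_camera("wrist");save(w,"w3.png",None,1.2)
for n,z in dict(pin_grip=91,pin_collar=56,stand_mouth=56).items():
    for r in eyes.spot_point(n,w)[:3]: print(n,round(r["score"],2),np.round(r["centre"],1),at(w,r["centre"],z))
E
```

```text
t: 12.8
eef_pos: [559.2, -264.2, 210.6]
tcp_rot: [-3.141, -0.0, 1.161]
ft_force: [-0.2, -0.5, -1.1]
opening: 0.999
grip_force: 0.0
t: 14.1
eef_pos: [468.3, 31.4, 210.9]
tcp_rot: [3.141, -0.0, 1.569]
ft_force: [1.3, 0.4, -0.3]
opening: 0.999
grip_force: 0.0
t: 15.35
eef_pos: [433.0, 147.3, 210.7]
tcp_rot: [-3.142, -0.0, 1.571]
ft_force: [-0.2, 0.1, 0.3]
opening: 1.003
grip_force: 0.0
pin_grip 0.84 [ 99.7 355.5] [519.3 222.1  91. ]
pin_grip 0.81 [ 55.8 160.9] [355.6 256.9  91. ]
pin_grip 0.69 [ 50.5 254.3] [432.9 261.1  91. ]
pin_collar 0.96 [ 58.  259.6] [437.8 259.8  56. ]
pin_collar 0.71 [ 62.4 168.7] [353.1 255.8  56. ]
pin_collar 0.58 [101.  345.2] [520.  221.4  56. ]
stand_mouth 0.69 [ 59.7 254.6] [433.1 258.3  56. ]
stand_mouth 0.62 [ 64.2 253. ] [431.6 254.4  56. ]
```

View pics/w3.png

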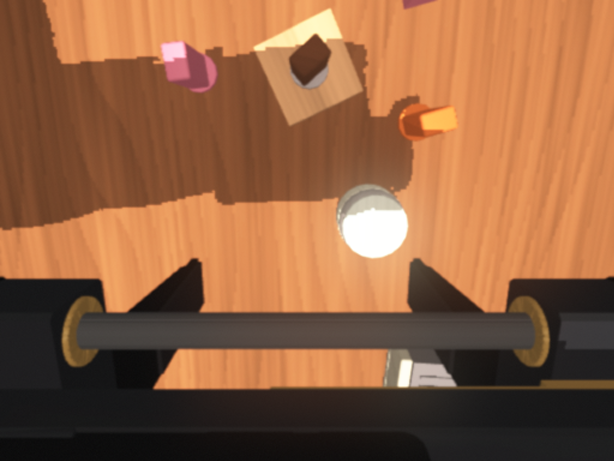

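View pics/w2.png

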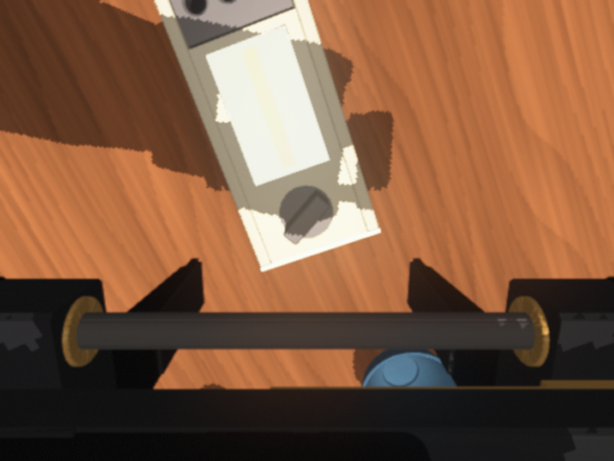

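The dial shows turned, with its bar about 60 degrees clockwise of the lamp's axis. The dark pin in the wooden block is at (310,68) in w3, with the pink decoy at (190,68), the orange one at (425,120), and the tin at (373,222). I'll enlarge the pin to get its yaw.

```bash
python3 - <<'E'
from h import *
w=eyes.read_camera("wrist");save(w,"w4.png",(5,110,205,310),5.5)
for c,r in((255,47),(330,10),(362,92),(290,125)): print(at(w,(r/1.2,c/1.2),56))
E
```

```text
[394.5 275.9  56. ]
[451.3 301.6  56. ]
[477.4 243.5  56. ]
[420.8 218.3  56. ]
```

View pics/w4.png

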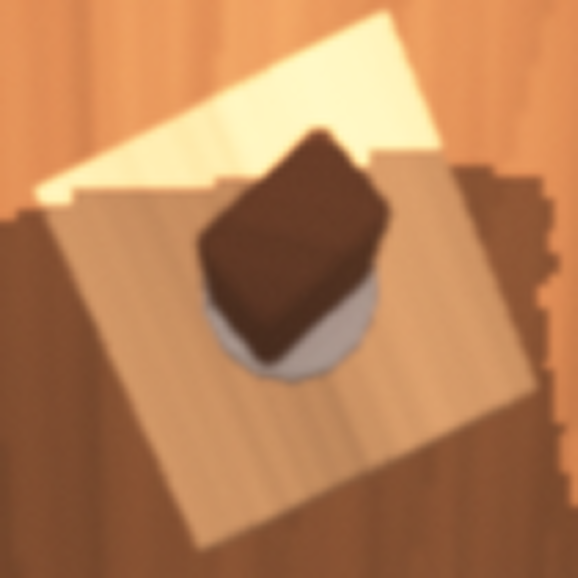

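The crop shows the handle's top face with corners at (320,128), (390,212) and (198,245). Its long edge is at about 43° in the world. The collar is centred near (290,293) and the block is centred at (436,260), yaw 24°.

```bash
python3 - <<'E'
from h import *
w=eyes.read_camera("wrist")
f=lambda c,r,z:at(w,(5+r/5.5,205+c/5.5),z)
print(f(294,228,117),f(290,293,62))
a,b,c=f(320,128,117),f(390,212,117),f(198,245,117)
print(np.degrees(np.arctan2(*(a-c)[1::-1])),np.degrees(np.arctan2(*(b-a)[1::-1])),np.linalg.norm(a-c),np.linalg.norm(a-b))
E
```

```text
[436. 260. 117.] [435.9 258.8  62. ]
41.5039599581427 -47.2906100426384 22.032022149589462 14.153444810363304
```

```bash
python3 -m inch '[[[0.935,0.025,0],0,-1],[[0.935,0.025,0],0,-1],[[0,0,0],1,-1],[[0,0,0],1,-1],[[0,0,0],1,-1],[[0,0,0],1,-1],[[0,0,0],1,-1],[[0,0,0],1,-1],[[0,0,0],1,-1],[[0,0,0],1,-1]]'; python3 -m inch '[[[0,0,0],0.8,-1],[[0,0,0],0.8,-1],[[0,0,0.8],0,-1],[[0,0,0.8],0,-1],[[0,0,0.71],0,-1],[[0,0,0],0,-1],[[0,0,0],0,-1],[[0,0,0],0,-1],[[0,0,0],0,-1],[[0,0,0],0,-1]]';python3 -m inch '[[[0,0,0],0,0.3],[[0,0,0],0,0.6],[[0,0,0],0,1],[[0,0,0],0,1],[[0,0,0],0,1],[[0,0,0],0,1],[[0,0,0],0,1],[[0,0,0],0,1],[[0,0,0],0,1],[[0,0,0],0,1]]'
```

```text
t: 16.9
eef_pos: [435.9, 259.5, 210.7]
tcp_rot: [-3.142, 0.0, 0.87]
ft_force: [0.9, 0.3, -0.1]
opening: 0.999
grip_force: 0.0
t: 18.15
eef_pos: [436.2, 259.6, 72.8]
tcp_rot: [3.141, -0.001, 0.734]
ft_force: [1.0, 0.1, -0.4]
opening: 0.998
grip_force: 0.0
t: 19.4
eef_pos: [436.0, 259.5, 72.1]
tcp_rot: [-3.142, -0.0, 0.734]
ft_force: [0.3, -0.3, 0.6]
opening: 0.167
grip_force: 30.0
```

```bash
python3 -m inch '[[[0,0,-0.5],0,1],[[0,0,-0.8],0,1],[[0,0,-0.83],0,1],[[-0.311,0.825,0],0,1],[[-0.311,0.825,0],0,1],[[-0.311,0.825,0],0,1],[[-0.311,0.825,0],0,1],[[-0.311,0.825,0],0,1],[[-0.311,0.825,0],0,1],[[-0.311,0.825,0],0,1]]'; python3 -m inch '[[[0,0,0],0.92,1],[[0,0,0],0.92,1],[[0,0,0],0.92,1],[[0,0,0],0.92,1],[[0,0,0],0.92,1],[[0,0,0],0.92,1],[[0,0,0],0.92,1],[[0,0,0],0.92,1],[[0,0,0],0.92,1],[[0,0,0],0.92,1]]'
python3 - <<'E'
from h import *
w=eyes.read_camera("wrist");save(w,"w5.png",None,1.2)
print(env.state()["eef_pos"],env.state()["ft_force"],env.state()["tcp_rot"],env.state()["joints"])
X=env.state()["eef_pos"]
print("tip",proj(w,[X[0],X[1],X[2]-61]))
for P in((545.4,-83.6),(571.3,-85.4),(597.2,-87.2)): print(np.round(np.array(proj(w,[*P,52]))*1.2))
E
```

```text
t: 20.65
eef_pos: [571.3, -87.1, 199.9]
tcp_rot: [-3.141, -0.0, 0.733]
ft_force: [1.0, 0.4, -0.6]
opening: 0.167
grip_force: 30.0
t: 21.9
eef_pos: [570.8, -85.3, 199.7]
tcp_rot: [-3.141, 0.0, -0.072]
ft_force: [0.5, -0.1, -1.7]
opening: 0.167
grip_force: 30.0
[570.79792283 -85.30922094 199.73958084] [ 0.6171784   0.10372935 -1.75502959] [-3.14144147e+00  3.78361434e-04 -7.56428361e-02] [-2.62828781e-01  4.38790165e-01  1.69653425e+00  9.24589961e-05
  1.00666813e+00  1.38356096e+00]
tip [np.float64(202.8), np.float64(254.8)]
[242. 306.]
[212. 306.]
[181. 306.]
```

View pics/w5.png

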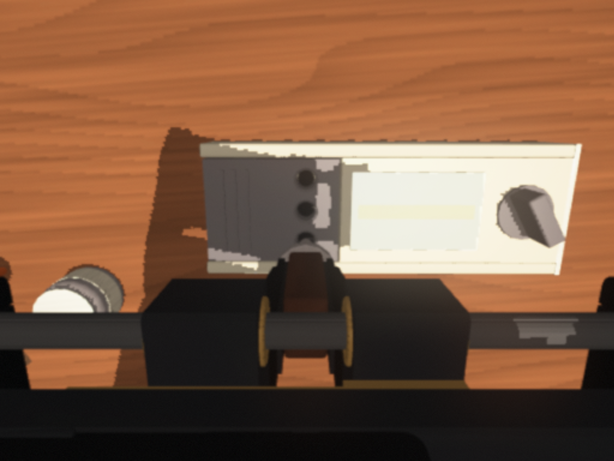

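The wrist view shows the mid well at (306,210) and the right one at (306,178), within about 2 mm of the prediction. The dial bar is at its off angle. I'll lower into the mid well.

```bash
python3 -m inch '[[[0.018,0,0.5],0,1],[[0,0,0.5],0,1],[[0,0,0.3],0,1],[[0,0,0.2],0,1],[[0,0,0.05],0,1],[[0,0,0.05],0,1],[[0,0,0],0,1],[[0,0,0],0,1],[[0,0,0],0,1],[[0,0,0],0,1]]'; python3 -m inch '[[[0,0,0.02],0,1],[[0,0,0.02],0,1],[[0,0,0],0,1],[[0,0,0],0,1],[[0,0,0],0,1],[[0,0,0],0,1],[[0,0,0],0,1],[[0,0,0],0,1],[[0,0,0],0,1],[[0,0,0],0,1]]'
```

```text
t: 23.2
eef_pos: [572.1, -85.4, 104.0]
tcp_rot: [-3.142, -0.0, -0.069]
ft_force: [-0.2, -0.3, -0.8]
opening: 0.168
grip_force: 30.0
t: 24.45
eef_pos: [572.0, -85.4, 101.5]
tcp_rot: [-3.142, 0.0, -0.069]
ft_force: [-0.2, 0.1, -0.6]
opening: 0.166
grip_force: 30.0
```

```bash
python3 -m inch '[[[0,0,0.015],0,1],[[0,0,0.015],0,1],[[0,0,0],0,1],[[0,0,0],0,1],[[0,0,0],0,1],[[0,0,0],0,1],[[0,0,0],0,1],[[0,0,0],0,1],[[0,0,0],0,1],[[0,0,0],0,1]]'
```

```text
t: 25.7
eef_pos: [572.1, -85.4, 99.7]
tcp_rot: [-3.142, -0.0, -0.069]
ft_force: [-0.6, 0.0, 1.6]
opening: 0.171
grip_force: 30.0
```

```bash
python3 -m inch '[[[0,0,0.015],0,1],[[0,0,0.015],0,1],[[0,0,0.01],0,1],[[0,0,0],0,1],[[0,0,0],0,1],[[0,0,0],0,1],[[0,0,0],0,1],[[0,0,0],0,1]
,[[0,0,0],0,1],[[0,0,0],0,1]]'
```

```text
t: 26.95
eef_pos: [572.1, -85.4, 97.3]
tcp_rot: [-3.142, -0.0, -0.069]
ft_force: [0.5, -0.3, 2.6]
opening: 0.168
grip_force: 30.0
```

Mid is the sprung one: the force rises gently, about 3 N at 4 mm. I'll press deeper, then push.

```bash
python3 -m inch '[[[0,0,0.015],0,1],[[0,0,0.015],0,1],[[0,0,0.015],0,1],[[0,0,0.01],0,1],[[0,0,0],0,1],[[0,0,0],0,1],[[0,0,0],0,1],[[0,0,0],0,1],[[0,0,0],0,1],[[0,0,0],0,1]]';python3 -m inch '[[[0,-0.08,0],0,1],[[0,-0.08,0],0,1],[[0,-0.08,0],0,1],[[0,-0.08,0],0,1],[[0,-0.08,0],0,1],[[0,-0.08,0],0,1],[[0,0,0],0,1],[[0,0,0],0,1],[[0,0,0],0,1],[[0,0,0],0,1]]'
```

```text
t: 28.2
eef_pos: [572.1, -85.4, 94.0]
tcp_rot: [-3.142, -0.0, -0.069]
ft_force: [0.1, -0.3, 4.8]
opening: 0.167
grip_force: 30.0
t: 29.45
eef_pos: [574.1, -56.5, 94.0]
tcp_rot: [-3.141, -0.0, -0.069]
ft_force: [1.2, 2.0, 4.6]
opening: 0.17
grip_force: 30.0
```

```bash
python3 -m inch '[[[0,-0.1,0],0,1],[[0,-0.1,0],0,1],[[0,-0.1,0],0,1],[[0,-0.1,0],0,1],[[0,-0.1,0],0,1],[[0,-0.1,0],0,1],[[0,-0.09,0],0,1],[[0,0,0],0,1],[[0,0,0],0,1],[[0,0,0],0,1]]'
python3 - <<'E'
from h import *
s=env.state();print(s["eef_pos"],s["ft_force"])
w=eyes.read_camera("wrist");t=eyes.read_camera("top")
print([ (at(w,r["centre"],52),r["score"]) for n in("slide_top","well_right","well_mid") for r in eyes.spot_point(n,w)[:1]],[at(t,r["centre"],52) for r in eyes.spot_point("slide_top",t)[:1]])
save(w,"w6.png",(0,300,0,512),1.4)
E
```

```text
t: 30.7
eef_pos: [576.7, -15.1, 94.0]
tcp_rot: [-3.141, 0.0, -0.069]
ft_force: [1.5, 1.8, 4.8]
opening: 0.166
grip_force: 30.0
[576.69076464 -15.10705624  93.97610014] [1.51894577 1.75507722 4.8160257 ]
[(array([577.9,   9.4,  52. ]), 0.7), (array([605.5, -21.1,  52. ]), 0.88), (array([577.8, -22. ,  52. ]), 0.71)] []
```

View pics/w6.png

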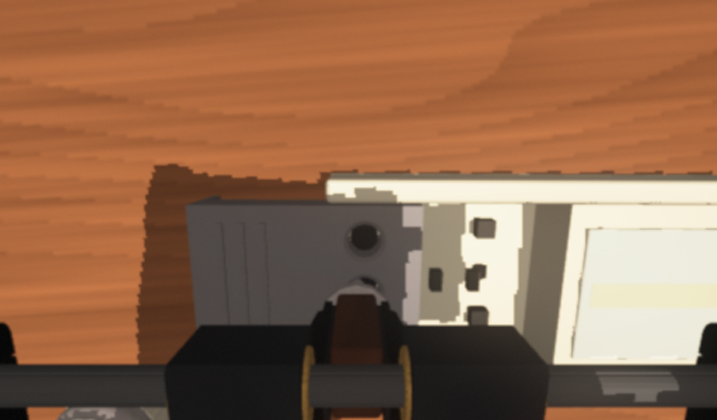

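The slide is about 64 mm out and the pin is in the mid well. I'll nudge 4 mm more, back off slightly, lift out and turn back.

```bash
python3 -m inch '[[[0,-0.035,0],0,1],[[0,-0.035,0],0,1],[[0,0,0],0,1],[[0,0.03,0],0,1],[[0,0,-0.2],0,1],[[0,0,-0.6],0,1],[[0,0,-0.97],0,1],[[0,0,0],-1,1],[[0,0,0],-1,1],[[0,0,0],-1,1]]';python3 -m inch '[[[0,0,0],-1,1],[[0,0,0],-1,1],[[0,0,0],-1,1],[[0,0,0],-1,1],[[0,0,0],-1,1],[[0,0,0],-1,1],[[0,0,0],-0.2,1],[[0,0,0],0,1],[[0,0,0],0,1],[[0,0,0],0,1]]'
python3 - <<'E'
from h import *
s=env.state();p=s["eef_pos"];y=s["tcp_rot"][2];print(p,s["tcp_rot"],s["ft_force"])
d=np.array([436,259.5])-p[:2];print((d@[np.cos(y),np.sin(y)])/60,(d@[np.sin(y),-np.cos(y)])/60,(p[2]-72)/60)
E
```

```text
t: 32.25
eef_pos: [576.6, -12.9, 200.6]
tcp_rot: [-3.141, 0.0, 0.195]
ft_force: [-0.1, 0.4, -1.4]
opening: 0.168
grip_force: 30.0
t: 33.5
eef_pos: [577.0, -13.0, 200.2]
tcp_rot: [-3.141, -0.0, 0.733]
ft_force: [-0.5, -1.4, -1.2]
opening: 0.164
grip_force: 30.0
[577.0241122  -12.99000094 200.23877488] [-3.14148770e+00 -2.05469993e-05  7.33008581e-01] [-0.45421661 -1.44075241 -1.22829698]
1.2920207021192418 -4.947756445984086 2.1373129146502667
```

```bash
python3 -m inch '[[[0.215,-0.825,0],0,1],[[0.215,-0.825,0],0,1],[[0.215,-0.825,0],0,1],[[0.215,-0.825,0],0,1],[[0.215,-0.825,0],0,1],[[0.217,-0.823,0],0,1],[[0,0,0.5],0,1],[[0,0,0.5],0,1],[[0,0,0.28],0,1],[[0,0,0],0,1]]'
python3 - <<'E'
from h import *
s=env.state();print(s["eef_pos"],s["ft_force"])
w=eyes.read_camera("scene");save(w,"s2.png",(170,240,320,390),8)
print(proj(w,[436,259.8,56]),proj(w,[436,259.5,62]))
E
```

```text
t: 34.75
eef_pos: [435.4, 259.3, 122.6]
tcp_rot: [-3.141, 0.002, 0.733]
ft_force: [-0.5, 0.2, 0.2]
opening: 0.166
grip_force: 30.0
[435.41313243 259.28909873 122.61518377] [-0.47654202  0.21516186  0.16712525]
[np.float64(202.3), np.float64(350.1)] [np.float64(200.7), np.float64(350.3)]
```

View pics/s2.png

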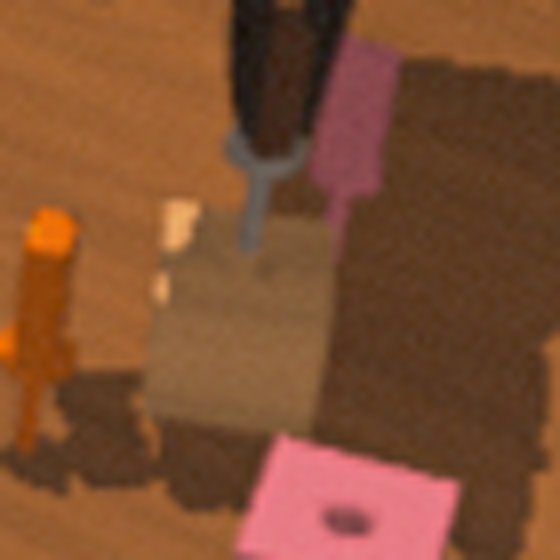

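The pin hangs just above the block, tip at (248,245) in the crop, and looks slightly tilted. I'll compare it with the projected vertical.

```bash
python3 - <<'E'
from h import *
w=eyes.read_camera("scene")
f=lambda X:[round((proj(w,X)[1]-320)*8),round((proj(w,X)[0]-170)*8)]
X=[435.8,259.4]
for z in(61.5,106.5,112.5,142,56): print(z,f([*X,z]))
print("mouth",f([436,259.8,56]))
print("tip px shifts per 10mm x,y",f([445.8,259.4,61.5]),f([435.8,269.4,61.5]))
for c in [(a,b) for a in(-1,1) for b in(-1,1)]:
    import math;th=math.radians(24.4);dx,dy=32*c[0],32*c[1]
    print("corner",f([436+dx*math.cos(th)-dy*math.sin(th),259.8+dx*math.sin(th)+dy*math.cos(th),56]))
E
```

```text
61.5 [242, 246]
106.5 [258, 151]
112.5 [261, 138]
142 [272, 74]
56 [240, 258]
mouth [241, 258]
tip px shifts per 10mm x,y [230, 259] [266, 257]
corner [162, 197]
corner [330, 221]
corner [149, 297]
corner [322, 323]
```

```bash
python3 -m inch '[[[0,0,0.06],0,1],[[0,0,0.06],0,1],[[0,0,0.06],0,1],[[0,0,0.06],0,1],[[0,0,0.06],0,1],[[0,0,0],0,1],[[0,0,0],0,1],[[0,0,0],0,1],[[0,0,0],0,1],[[0,0,0],0,1]]'
```

```text
t: 36.1
eef_pos: [435.9, 259.5, 105.5]
tcp_rot: [3.142, -0.0, 0.734]
ft_force: [-0.2, -0.4, -1.1]
opening: 0.168
grip_force: 30.0
```

```bash
python3 -m inch '[[[0,0,0.12],0,1],[[0,0,0.12],0,1],[[0,0,0.12],0,1],[[0,0,0.1],0,1],[[0,0,0.06],0,1],[[0,0,0.02],0,1],[[0,0,0],0,1],[[0,0,0],0,1],[[0,0,0],0,1],[[0,0,0],0,1]]'
```

```text
t: 37.35
eef_pos: [435.9, 259.5, 73.2]
tcp_rot: [3.142, -0.0, 0.734]
ft_force: [-0.2, -0.2, -0.4]
opening: 0.164
grip_force: 30.0
```

```bash
python3 -m inch '[[[0,0,0.01],0,1],[[0,0,0.01],0,1],[[0,0,0],0,1],[[0,0,0],0,1],[[0,0,0],0,1],[[0,0,0],0,1],[[0,0,0],0,1],[[0,0,0],0,1],[[0,0,0],0,1],[[0,0,0],0,1]]'
```

```text
t: 38.6
eef_pos: [435.9, 259.5, 72.1]
tcp_rot: [3.142, -0.0, 0.734]
ft_force: [-1.2, -1.0, 5.9]
opening: 0.167
grip_force: 30.0
```

Collar contact is felt. Next I'll release, back up straight and check.

```bash
python3 -m inch '[[[0,0,0],0,0.5],[[0,0,0],0,0],[[0,0,0],0,-1],[[0,0,0],0,-1],[[0,0,0],0,-1],[[0,0,0],0,-1],[[0,0,0],0,-1],[[0,0,-0.3],0,-1],[[0,0,-0.9],0,-1],[[0,0,-1],0,-1]]'; python3 -m inch '[[[0,0,-1],0,-1],[[-0.6,0.6,0],0,-1],[[-0.6,0.6,0],0,-1],[[-0.6,0.6,0],0,-1],[[0,0,0],0,-1],[[0,0,0],0,-1],[[0,0,0],0,-1],[[0,0,0],0,-1],[[0,0,0],0,-1],[[0,0,0],0,-1]]'
python3 - <<'E'
from h import *
w=eyes.read_camera("scene")
a=cv2.resize(w["pixels"][130:250,140:400],(780,360),interpolation=cv2.INTER_CUBIC)[...,::-1]
cv2.imwrite("pics/fin.png",a)
f=lambda X:[round((proj(w,X)[1]-140)*3),round((proj(w,X)[0]-130)*3)]
print(f([436,259.5,62]),f([436,259.5,117]))
E
```

```text
t: 39.85
eef_pos: [435.5, 259.2, 205.0]
tcp_rot: [-3.141, 0.002, 0.734]
ft_force: [-0.2, 0.4, -0.1]
opening: 0.995
grip_force: 0.0
t: 41.1
eef_pos: [427.9, 107.1, 263.8]
tcp_rot: [-3.141, -0.0, 0.734]
ft_force: [0.3, -0.7, -0.2]
opening: 0.998
grip_force: 0.0
[631, 212] [638, 168]
```

View pics/fin.png

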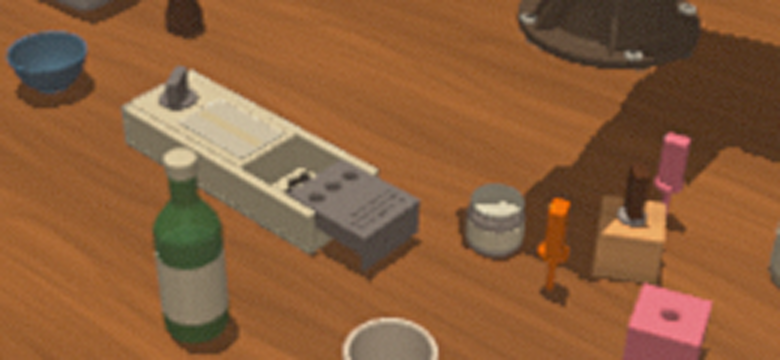

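The final view shows the slide fully out at (365,210), the dial off at (178,90) and the pin upright in the wooden stand at (635,200). The bystanders in view look untouched.

```bash
python3 -c "
from cell import env
print(env.job_done())"
```

```text
the job is handed in; nothing more can be done
None
```

I handed the job in at about 41 s, with no verdict returned: in the last picture the dial is off, the battery slide is out (about 68 mm; the sprung release was in the middle well), and the pin is upright in its wooden stand, with the bystanders in view unmoved.

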